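Mount the sharpening-stone carriage and latch it down

TASK

Slide the loose stone carriage onto the sharpening station's dovetail rail from the rail's open end, hook end first, until it reaches the rubber buffer. Then swing the brass loop over and behind the hook on the carriage, tuck it in under the hook's lip, and press the red lever down flat past centre so that the carriage is drawn tight against the buffer. Leave the other goods on the counter standing where they are and let go of everything.

Things in the scene. Friction and masses are not known exactly. Their poses are not given: they have to be found in the camera images.
- station: Fixed sharpening station, green base plate 90 x 267 x 10 mm (y from -72 to +195). Origin on the counter, z up; 'station (x, y, z)' below means mm in this frame. Steel dovetail rail along y at x = 0 from y +36 to its open end at -76: z 10 to 26, 44 mm wide on top, 28 at the foot. The carriage comes on at the open end and moves towards +y. The draw latch is at the +y end.
- rail_end (a point): Middle of the top edge of the rail's open end, station (0, -76, 23.5). The last 24 mm of the rail taper as a lead-in: 6 mm narrower a side and 2.5 mm lower at the end.
- stop (a point): Top of the green stop block, station (0, 56, 40), 30 mm wide, 16 mm long. On its carriage side is the black rubber buffer, face at station y = +40, z 22 to 38, which stops the carriage's plate.
- buffer (a joint): How far the rubber buffer is pressed in, m: 0 = free, about 0.003 when latched. It yields up to 8 mm at 7 N/mm.
- stone (a point): Centre of the grey and orange stone fixed on the loose carriage (0.45 to 0.7 kg). Axes of the carriage: y to its hook (latch) end, z up. Stone 46 (x) x 85 (y) x 28 (z) mm. Height 38 mm when the carriage stands on the counter. On the rail it is at station (0, y, 50): jaws meet the rail end at y = -173, the plate touches the buffer at y = -62, the latch draws it some 3 mm further.
- plate (a point): Middle of the top of the carriage's aluminium plate, 70 (x) x 150 (y) x 10 mm, 27 mm towards the hook end from the stone's centre and 14 mm below it. Under it two dark jaws, 14 mm high, 120 mm long (from 5 mm behind the hook end), outer faces 70 mm apart, inner faces undercut to run on the dovetail with about 2 mm play a side. The plate rides on the rail's top.
- hook (a point): Steel hook (keeper) on the carriage: the inner corner under its lip, 82 mm towards the hook end from the stone's centre and 10 mm above it. Upright wall 30 mm wide (x), 8 thick, from this point to the hook-end side, standing 30 mm above the plate; the lip on top, 6 mm thick, overhangs 9 mm towards the stone. The crossbar goes down between lip and stone (a 31 mm gap), then in under the lip.
- lever (a joint): Red latch lever's angle a, rad: 0 = flat, pointing to station +y (closed); 1.57 upright; 2.1 = stop, leaning over the carriage. Stays where left (friction 0.09 N m). Runs 80 mm from the pivot along station (0, cos a, sin a); plate 34 mm wide, 6 thick, its pressing face 9 mm off that line (up when flat). Hooked, it snaps past dead centre near 0.3; pressing its end takes 2 to 5 N.
- loop (a joint): Brass loop's angle to the lever, rad. The loop's slope above level, going from its pin to the crossbar (towards station -y), is loop minus lever. Stays where it is left (friction 0.045 N m). Pulling on the loop also turns the lever.
- lever_pivot (a point): The lever's pivot at station (0, 100, 54), axis along station x; its axes turn with the lever.
- lever_tip (a point): Middle of the lever's pressing face, 72 mm out from the pivot (8 mm from the lever's end).
- loop_pin (a point): The loop's hinge pin on the lever: 30 mm from the pivot, in direction station (0, cos(a - 0.3), sin(a - 0.3)) where a is lever.
- loop_bar (a point): Middle of the loop's crossbar. The loop is a U of round brass rod 8 mm thick: two side arms, 56 mm over the outside, 110 mm long from the pin to the crossbar, which lies along x. It can be pinched from above across the two arms. Axes: y from crossbar to pin. Hooked, the crossbar lies against the hook's wall under the lip, at about 56 mm height.
- spray_mid (a point): Bystander: blue bottle with white cap, 54 mm in diameter, 170 mm tall, at half height. Leave it.
- tin_mid (a point): Bystander: blue tin, 68 mm in diameter, 100 mm tall, at half height. Leave it.
- soap_mid (a point): Bystander: cream carton 56 x 56 x 85 mm tall, at half height. Leave it.
- blister_mid (a point): Bystander: flat black pack 60 (x) x 110 (y) x 32 mm high, at half height, lying beside the carriage. Leave it.
Mind the look-alikes: they are no part of the job. What is shaped like the part that bears soap_mid but orange is not meant.

How it is judged:
By the outcome, as a careful person would: the job done as asked, in the order asked, and still so for the second after the job is handed in, with the robot touching nothing.
It also fails if it takes over 72 s, if anything falls off the work surface, if the arm or the gripper's body presses on something with over 40 N, if the wrist force passes 120 N, or if a joint passes its speed limit or range.

ROBOT

A 6-joint arm with a two-finger parallel gripper is mounted at the origin on the work surface. World frame = base frame: x ahead of the robot, y to its left, z up, the work surface at z = 0. Lengths are in m, angles in rad, forces in N, time in s.
With the tool pointing down it reaches from about 0.35 to 0.85 m from the base axis. Payload 8.1 kg.
Tool frame: the origin (TCP) lies between the finger pads; the fingertips stand 11 mm ahead of it and the grasp point (between the pads) lies 8 mm behind it (tips_ahead is the z of the fingertips in the tool frame, in m); z points along the fingers, y is the line along which they close (so a half turn about z gives the same grasp; the last joint's range is limited). The gripper opens to 93 mm and grips with 3 to 60 N. Pads are 15 mm wide; open, the fingers measure 128 mm over their backs; the gripper's body (75 mm by 188 mm) begins 65 mm behind the grasp point.
Start: joints at [1.215, 0.13, 1.488, -0, 1.523, -0.085], TCP at [0.16, 0.578, 0.23] pointing down, gripper open.
Joint ranges: [-2.96, 2.96], [-0.89, 2.26], [0.02, 2.5], [-1.34, 4.48], [0, 2.73], [-2.66, 2.66]. Speed limits (rad/s): [2.39, 2.39, 2.79, 3.14, 3.14, 3.14].

INTERFACE

Orientations are given as a rotation vector (axis times angle).
In Python, from plant import read_state, read_camera, close_job, tips_ahead gives the robot as it stands. The module is installed in compiled form; this text tells all that it offers.
- The arm moves only by the tool move_arm, never from a script. Its argument "plan" is a list of rows, each a list of 7 numbers: the turn, a rotation vector about the tool's x, y, z in units of 6 degrees (1.0 is 6 degrees), then the shift along the tool's x, y, z in units of 25 mm (1.0 is 25 mm), then the finger opening in mm, from 0 to 93. A call has exactly 10 rows; each row shifts and turns the commanded pose from where the row before left it, along the tool's axes as they then stand; what a row does not reach is not made up. A row lasts 1/10 s, in which the tool goes at most 50 mm and 8.59 degrees, less where a joint would pass 70% of its speed; a pose out of reach is approached as far as the arm can. A call is refused whole if a number of a shift passes 1 or a number of a turn 1, either way. A call with a gripper value outside its range is refused whole. The fingers move at their own pace and stop on an object; "force" is the grip in N (left out, the last holds). Time passes only in rows, so rows that do not move let the fingers close, or fill a call up. It gives the time, the measured TCP pose, the force, the opening and the grip force at its end, in the units of the state.
- read_state(): the state, without advancing time (a new reading comes with each control period).
- read_camera(name): name is "side" or "top" or "wrist"; returns a dict with "frame" (400x640x3 uint8, red, green, blue), "z_map" (400x640 float32, m along the optical axis (not along the pixel's ray), 0 where there is no reading), "fx", "fy", "cx", "cy" (pixels), "rvec" (rotation vector, rad) and "tvec" (3), from world to camera coordinates, as OpenCV has them. Camera axes: x right, y down, z forward; pixel columns grow to the right and rows downward; lengths in m; the calibration is good to about 2 mm. A picture is of the moment at which its call begins.
- close_job(): hands the job in; it is judged then, once.
The state is a dict: "t": time; "q": joint angles; "dq": joint speeds; "joint_torque": joint torques, N m; "tool_pos": TCP position; "orientation": TCP orientation; "force": force on the tool from outside, world axes, zero at the start; "wrist_torque": the same for the moment, N m; "opening": finger opening in m; "gripper_force": force on a finger pad.
Only numpy, scipy, OpenCV 4.12 (cv2) and the standard library are available. Lean on these libraries where they do the work, as an engineer would, in place of code of your own. Each camera call takes 0.05 s, during which the arm holds its last target. There are 200 camera calls.

## Working session

There is one attempt and no reset: what is moved stays moved. The work goes in short steps, Python scripts to look and compute and a tool call to move; the robot and the scene stay as the last step left them, time stands still between calls to the robot, and variables do not carry over. Pictures are saved under pics/ and viewed, at most 10 in all, crops included, and the job is handed in when it is done.

Besides the shell and the picture viewer there is one more tool, called after ">>>" in YAML: its name, and indented under it one key for each argument. move_arm: Moves the arm, as the interface text tells. Its arguments: {"type":"object","properties":{"plan":{"type":"array","items":{"type":"array","items":{"type":"number"}}},"force":{"type":"number"}},"required":["plan"]}

```bash
mkdir -p pics
cat > h.py <<'E'
import numpy as np, cv2
from scipy.spatial.transform import Rotation as R
from plant import read_state, read_camera, close_job, tips_ahead
def cam(n, save=None):
    c=read_camera(n); np.savez('%s.npz'%n,**c)
    if save: cv2.imwrite('pics/%s.png'%save, c['frame'][:,:,::-1])
    return c
def cloud(c):
    v,u=np.mgrid[0:400,0:640]; z=c['z_map'].astype(float)
    P=np.stack([(u-c['cx'])/c['fx']*z,(v-c['cy'])/c['fy']*z,z],-1)
    Rm=R.from_rotvec(np.ravel(c['rvec'])).as_matrix()
    W=(P-np.ravel(c['tvec']))@Rm
    W[z==0]=np.nan
    return W
def load(n): return dict(np.load('%s.npz'%n))
E
python3 - <<'E'
from h import *
for n in('top','side','wrist'):
    c=cam(n,n+'0'); print(n,c['fx'],c['cx'],c['cy'],c['rvec'].ravel(),c['tvec'].ravel())
a=[cv2.imread('pics/%s0.png'%n) for n in('top','side')]
print(tips_ahead() if callable(tips_ahead) else tips_ahead); print(read_state())
E
```

```text
top 392.0055457806197 315.62059122105944 206.3034574416463 [ 2.15154968 -2.16255552  0.1238492 ] [-0.05867131  0.58866718  0.98864776]
side 432.99257191120023 315.43064432829294 197.41604226280216 [ 2.47287354 -0.05308462  0.04346332] [-0.59748824  0.00184576  1.23783241]
wrist 301.45247903376 319.41542886982444 196.38170781050712 [-2.3418828  -1.78143354 -0.21246835] [-0.59871425 -0.0272854   0.39027379]
0.011
{'t': 0.15, 'q': array([ 1.21459917e+00,  1.30969170e-01,  1.48899042e+00, -1.63807136e-06,
        1.52298596e+00, -8.53644832e-02]), 'dq': array([-0.00180204, -0.00143608, -0.00279727, -0.00080565, -0.0001573 ,
       -0.00074342]), 'joint_torque': array([ 3.01132450e-04, -5.60477936e+01, -4.92332160e+01,  7.69008812e-02,
        3.04116297e-02, -6.57545093e-05]), 'tool_pos': array([0.16033915, 0.57776518, 0.22886072]), 'orientation': array([-4.24083955e-01, -3.11253939e+00,  2.07391428e-03]), 'force': array([-0.4764105 ,  0.22008593,  0.6255757 ]), 'wrist_torque': array([-0.02937621,  0.01582251, -0.00206143]), 'gripper_force': 0.0, 'opening': 0.09285320297453399}
```

View pics/top0.png

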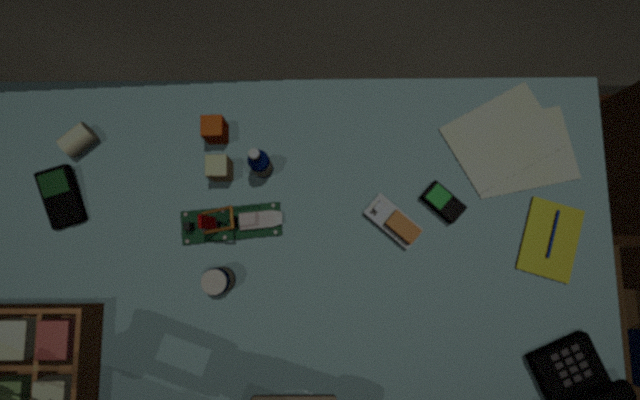

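View pics/side0.png

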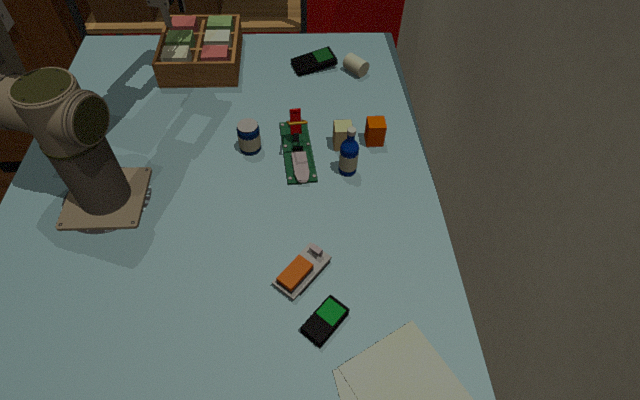

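The top view shows the station at about (232,223), with its rail's open end at (283,220), red lever at (207,221) and loop at about (225,222). 
- **Carriage:** at (392,221), hook end upper-left at (377,206). Only this one has an orange stone on an aluminium plate.
- **Could be mistaken for it:** black/green blister pack at (442,201), a similar black pack at (61,197) and the orange carton at (213,128), which is a look-alike of the cream soap at (217,166).
- **Other bystanders:** spray bottle at (259,162) and tin at (216,281).

I choose the one at (392,221) and will check it in a close crop.

Run:
```python
from h import *
c=load('top'); W=cloud(c); f=c['frame']; hsv=cv2.cvtColor(f,cv2.COLOR_RGB2HSV)
a=cv2.convertScaleAbs(f[180:262,165:465,::-1],alpha=2)
a1=cv2.resize(a[:,0:130],None,fx=5,fy=5); a2=cv2.resize(a[:,185:300],None,fx=5,fy=5)
cv2.imwrite('pics/crop1.png',cv2.resize(np.hstack([a1,a2]),(800,268)))
def blob(m,box):
    k=np.zeros(m.shape,np.uint8);u0,v0,u1,v1=box;k[v0:v1,u0:u1]=m[v0:v1,u0:u1]
    n,l,s,_=cv2.connectedComponentsWithStats(k); i=1+np.argmax(s[1:,4]); return l==i
def info(name,m):
    P=W[m];P=P[~np.isnan(P[:,0])]
    zt=np.percentile(P[:,2],90);T=P[P[:,2]>zt-.006]
    r=cv2.minAreaRect((T[:,:2]*1000).astype(np.float32)); print(name,len(P),'ztop',zt.round(4),'rect',np.round(r[0],1),np.round(r[1],1),round(r[2],1), 'med',np.median(T,0).round(4))
H,S,V=[hsv[...,i].astype(int) for i in range(3)]
print('table z',np.nanmedian(W[300:360,300:400,2]))
info('stone',blob((H>5)&(H<22)&(S>130)&(V>90),(355,180,430,255)))
Z=W[...,2]
for n,b in dict(station=(170,190,300,255),carr=(350,185,425,258),blister=(415,170,475,230),spray=(240,140,280,185),tin=(190,260,245,305),soap=(197,148,237,190),orange=(195,105,235,150)).items():
    info(n,blob((Z>.006),b)); 
# plate level of the carriage, base plate of station
for n,b,z0,z1 in(('plate',(350,185,425,258),.017,.031),('hook',(350,185,400,225),.042,.07),('base',(170,190,300,255),.005,.016),('railtop',(230,190,300,255),.018,.034)):
    m=blob((Z>z0)&(Z<z1),b);P=W[m];r=cv2.minAreaRect((P[:,:2]*1000).astype(np.float32));print(n,len(P),r,P.mean(0).round(4))
m=blob((Z>.006),(170,190,300,255));P=W[m];r=cv2.minAreaRect((P[:,:2]*1000).astype(np.float32));print(r)
g=blob((H>40)&(H<85)&(S>90)&(Z<.025),(170,190,300,255));P=W[g];print('green',len(P),cv2.minAreaRect((P[:,:2]*1000).astype(np.float32)),np.median(P[:,2]))
```

```text
table z -0.00024501375802746933
stone 86 ztop 0.0532 rect [ 522.7 -308.1] [33.3 43.6] 87.8 med [ 0.523  -0.3057  0.0518]
station 3300 ztop 0.1037 rect [546.9 173. ] [55.4 88.1] 5.7 med [0.5453 0.1792 0.1324]
carr 1570 ztop 0.0534 rect [ 548.3 -267.3] [132.   46.4] 49.1 med [ 0.537  -0.2802  0.0521]
blister 1062 ztop 0.035 rect [ 599.9 -397.4] [109.9  60.3] 47.6 med [ 0.5995 -0.3968  0.0326]
spray 556 ztop 0.1688 rect [696.5  81. ] [24.  23.4] 37.7 med [0.6968 0.0814 0.1692]
tin 793 ztop 0.1013 rect [400.4 184.5] [59.6 60.1] 1.2 med [0.3995 0.1847 0.0994]
soap 715 ztop 0.0863 rect [689.3 190.4] [56.2 54.2] 2.2 med [0.6884 0.1903 0.0845]
orange 763 ztop 0.086 rect [793.5 205.5] [56.2 55.9] 1.5 med [0.7928 0.2057 0.0843]
plate 788 ((550.3867797851562, -264.49786376953125), (149.7357635498047, 71.09590148925781), 49.01942443847656) [ 0.5592 -0.2482  0.0238]
hook 150 ((557.8418579101562, -257.76666259765625), (36.356266021728516, 36.30950927734375), 89.25940704345703) [ 0.5537 -0.2612  0.0518]
base 1724 ((547.9542236328125, 166.0190887451172), (90.10157012939453, 267.171875), 5.500325679779053) [0.5406 0.1712 0.0096]
railtop 690 ((555.8922119140625, 84.97119903564453), (44.05064392089844, 112.15843963623047), 5.742887020111084) [0.5557 0.0863 0.0254]
((548.0303344726562, 163.78697204589844), (89.91116333007812, 270.505126953125), 5.525599479675293)
green 830 ((547.3494873046875, 165.0543670654297), (86.82866668701172, 263.3807678222656), 5.305171012878418) 0.009519264828110656
```

View pics/crop1.png

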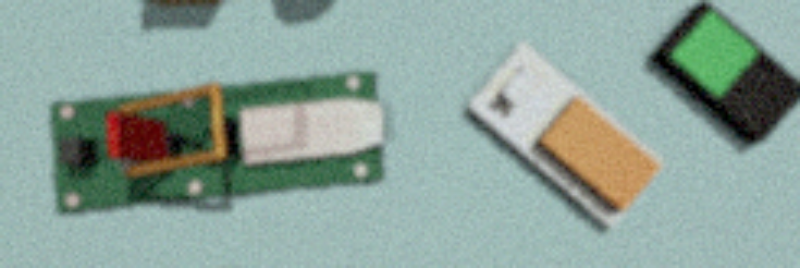

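The crop confirms the choice: the aluminium plate with the orange stone has its small hook at the upper-left end. The rail's tapered open end faces the carriage, and the brass crossbar is on the carriage side of the red lever.

```bash
cat >> h.py <<'E'
A=np.radians(5.6); O=np.array([.5539,.1048,0]); ey=np.array([-np.sin(A),np.cos(A),0]); ex=np.array([np.cos(A),np.sin(A),0])
RS=np.stack([ex,ey,[0,0,1]],1)
def st(P): return (np.asarray(P)-O)@RS*1000      # world m -> station mm
def wd(p): return RS@(np.asarray(p,float)/1000)+O # station mm -> world m
def go(p,yaw_y=None):  # print shift (tool units) and turn about tool z to reach world p, tool y at yaw_y deg
    s=read_state(); Rt=R.from_rotvec(s['orientation']).as_matrix()
    y=np.degrees(np.arctan2(Rt[1,1],Rt[0,1]))
    print('t %.1f'%s['t'],'tcp',s['tool_pos'].round(4),'st',st(s['tool_pos']).round(1),'yaw_y %.2f'%y,'toolz',Rt[:,2].round(3),'open',round(s['opening']*1000,1),'F',s['force'].round(1),'gf',round(s['gripper_force'],1))
    if p is not None: print('  shift units',((np.asarray(p)-s['tool_pos'])@Rt/.025).round(2))
    if yaw_y is not None: print('  turn z units',round(-((yaw_y-y+180)%360-180)/6,2))
E
python3 - <<'E'
from h import *
for n in('top','side'):
    c=load(n);W=cloud(c);hsv=cv2.cvtColor(c['frame'],cv2.COLOR_RGB2HSV);H,S,V=[hsv[...,i].astype(int) for i in range(3)]
    s=st(W); near=(abs(s[...,0])<50)&(s[...,1]>-80)&(s[...,1]<200)
    for nm,m in(('red',((H<6)|(H>174))&(S>150)&(V>50)),('brass',(H>9)&(H<25)&(S>110)&(V>60))):
        P=s[near&m&(s[...,2]>40)]
        print(n,nm,len(P))
        if len(P): 
            b=np.round(P[:,1]/6)
            for k in np.unique(b): q=P[b==k];print('   y %4d n %3d x %4d..%4d z med %4d min %4d max %4d'%(k*6,len(q),q[:,0].min(),q[:,0].max(),np.median(q[:,2]),q[:,2].min(),q[:,2].max()))
P=np.array([550.4,-264.5])/1000; h=np.array([np.cos(np.radians(49)),np.sin(np.radians(49))]); g=P-.027*h
print(g); go([*g,.229],-41)
E
```

```text
top red 52
   y   96 n   2 x   -8..  -1 z med   72 min   67 max   76
   y  102 n  17 x  -15..  14 z med  132 min   98 max  137
   y  108 n  32 x  -14..  16 z med  133 min  131 max  136
   y  114 n   1 x   -4..  -4 z med  132 min  132 max  132
top brass 179
   y   24 n  23 x  -24..  25 z med  151 min  148 max  154
   y   30 n  51 x  -26..  25 z med  152 min  147 max  154
   y   36 n   8 x  -24..  24 z med  147 min  144 max  149
   y   42 n   7 x  -24..  25 z med  143 min  138 max  147
   y   48 n   7 x  -25..  24 z med  138 min  134 max  141
   y   54 n   8 x  -24..  25 z med  133 min  128 max  136
   y   60 n   8 x  -24..  25 z med  129 min  126 max  130
   y   66 n   7 x  -25..  24 z med  122 min  121 max  127
   y   72 n   9 x  -26..  26 z med  117 min  116 max  123
   y   78 n   9 x  -25..  25 z med  113 min  110 max  116
   y   84 n   9 x  -25..  26 z med  108 min  106 max  111
   y   90 n   9 x  -25..  24 z med  103 min   99 max  108
   y   96 n   9 x  -23..  26 z med   99 min   65 max  101
   y  102 n   9 x  -25..  27 z med   95 min   91 max   96
   y  108 n   5 x  -23..  26 z 
[... 617 characters left out ...]
in  136 max  136
   y   66 n   1 x   23..  23 z med  125 min  125 max  125
   y   72 n   1 x  -25.. -25 z med  116 min  116 max  116
   y   78 n   1 x  -22.. -22 z med  115 min  115 max  115
   y   84 n   1 x   22..  22 z med  110 min  110 max  110
   y   90 n   2 x  -24..  14 z med   78 min   51 max  104
   y   96 n   1 x   -2..  -2 z med   96 min   96 max   96
   y  102 n   6 x    3..  21 z med   92 min   90 max   96
   y  108 n   1 x   20..  20 z med   82 min   82 max   82
[ 0.53268641 -0.28487716]
t 0.1 tcp [0.1603 0.5778 0.2289] st [-345.5  509.1  228.9] yaw_y 74.48 toolz [-0.    -0.001 -1.   ] open 92.9 F [-0.5  0.2  0.6] gf 0.0
  shift units [-23.58 -29.26   0.03]
  turn z units 19.25
```

>>> move_arm:
  plan:
    - [0,0,0,-0.62,-0.77,0,93]
    - [0,0,0,-0.62,-0.77,0,93]
    - [0,0,0,-0.62,-0.77,0,93]
    - [0,0,0,-0.62,-0.77,0,93]
    - [0,0,0,-0.62,-0.77,0,93]
    - [0,0,0,-0.62,-0.77,0,93]
    - [0,0,0,-0.62,-0.77,0,93]
    - [0,0,0,-0.62,-0.77,0,93]
    - [0,0,0,-0.62,-0.77,0,93]
    - [0,0,0,-0.62,-0.77,0,93]

```text
t: 1.15
tool_pos: [0.2585, 0.3501, 0.2294]
orientation: [-0.424, -3.113, 0.0]
force: [0.7, -0.5, 0.3]
opening: 0.0932
gripper_force: 0.0
```

>>> move_arm:
  plan:
    - [0,0,0,-0.62,-0.77,0,93]
    - [0,0,0,-0.62,-0.77,0,93]
    - [0,0,0,-0.62,-0.77,0,93]
    - [0,0,0,-0.62,-0.77,0,93]
    - [0,0,0,-0.62,-0.77,0,93]
    - [0,0,0,-0.62,-0.77,0,93]
    - [0,0,0,-0.62,-0.77,0,93]
    - [0,0,0,-0.62,-0.77,0,93]
    - [0,0,0,-0.62,-0.77,0,93]
    - [0,0,0,-0.62,-0.77,0,93]

```text
t: 2.15
tool_pos: [0.3563, 0.1232, 0.2295]
orientation: [-0.424, -3.113, 0.0]
force: [0.9, -0.3, 0.1]
opening: 0.0932
gripper_force: 0.0
```

>>> move_arm:
  plan:
    - [0,0,0,-0.62,-0.77,0,93]
    - [0,0,0,-0.62,-0.77,0,93]
    - [0,0,0,-0.62,-0.77,0,93]
    - [0,0,0,-0.62,-0.77,0,93]
    - [0,0,0,-0.62,-0.77,0,93]
    - [0,0,0,-0.62,-0.77,0,93]
    - [0,0,0,-0.62,-0.77,0,93]
    - [0,0,0,-0.62,-0.77,0,93]
    - [0,0,0,-0.62,-0.77,0,93]
    - [0,0,0,-0.62,-0.77,0,93]

```text
t: 3.15
tool_pos: [0.4542, -0.1037, 0.2293]
orientation: [-0.424, -3.112, -0.0]
force: [-0.3, -0.5, 0.1]
opening: 0.0932
gripper_force: 0.0
```

>>> move_arm:
  plan:
    - [0,0,0,-0.62,-0.77,0,93]
    - [0,0,0,-0.62,-0.77,0,93]
    - [0,0,0,-0.62,-0.77,0,93]
    - [0,0,0,-0.62,-0.77,0,93]
    - [0,0,0,-0.62,-0.77,0,93]
    - [0,0,0,-0.62,-0.77,0,93]
    - [0,0,0,-0.62,-0.77,0,93]
    - [0,0,0,-0.62,-0.77,0,93]
    - [0,0,1,0,0,0,93]
    - [0,0,1,0,0,0,93]

```text
t: 4.15
tool_pos: [0.5321, -0.2849, 0.2287]
orientation: [-0.755, -3.048, -0.001]
force: [-0.6, -0.3, 0.1]
opening: 0.0931
gripper_force: 0.0
```

>>> move_arm:
  plan:
    - [0,0,1,0,0,0.3,93]
    - [0,0,1,0,0,0.3,93]
    - [0,0,1,0,0,0.3,93]
    - [0,0,1,0,0,0.3,93]
    - [0,0,1,0,0,0.3,93]
    - [0,0,1,0,0,0.3,93]
    - [0,0,1,0,0,0.3,93]
    - [0,0,1,0,0,0.3,93]
    - [0,0,1,0,0,0.3,93]
    - [0,0,1,0,0,0.3,93]

```text
t: 5.15
tool_pos: [0.5321, -0.2841, 0.1539]
orientation: [-2.177, -2.264, 0.0]
force: [-0.4, 0.0, 0.7]
opening: 0.0931
gripper_force: 0.0
```

>>> move_arm:
  plan:
    - [0,0,1,0,0,0.3,93]
    - [0,0,1,0,0,0.3,93]
    - [0,0,1,0,0,0.3,93]
    - [0,0,1,0,0,0.3,93]
    - [0,0,1,0,0,0.3,93]
    - [0,0,1,0,0,0.3,93]
    - [0,0,1,0,0,0.3,93]
    - [0,0,0.25,0,0,0,93]
    - [0,0,0,0,0,0,93]
    - [0,0,0,0,0,0,93]

```text
t: 6.15
tool_pos: [0.5325, -0.2843, 0.1026]
orientation: [2.857, 1.306, 0.0]
force: [0.7, 0.4, -0.4]
opening: 0.0928
gripper_force: 0.0
```

Run:
```python
from h import *
go([.5327,-.2849,.038],-41)
cam('wrist','w1')
```

```text
t 6.2 tcp [ 0.5325 -0.2843  0.1026] st [ -59.2 -385.2  102.6] yaw_y -40.88 toolz [ 0. -0. -1.] open 92.8 F [ 0.7  0.4 -0.4] gf 0.0
  shift units [-0.01  0.02  2.58]
  turn z units 0.02
```

View pics/w1.png

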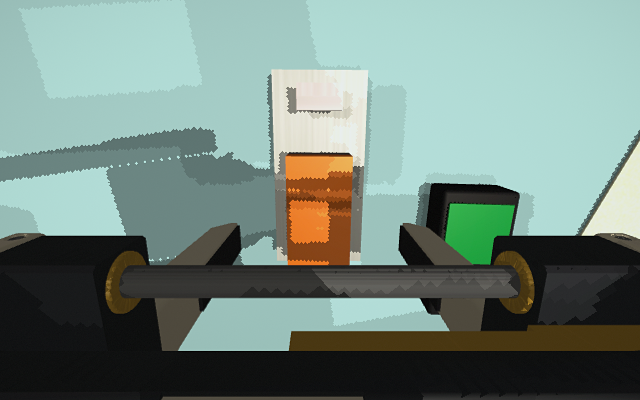

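The wrist view shows the stone centred between the fingers at about (320,205), with the hook ahead at (318,98). The blister pack is clear at right, at (475,225).

>>> move_arm:
  plan:
    - [0,0,0,0,0,0.4,93]
    - [0,0,0,0,0,0.4,93]
    - [0,0,0,0,0,0.4,93]
    - [0,0,0,0,0,0.4,93]
    - [0,0,0,0,0,0.4,93]
    - [0,0,0,0,0,0.35,93]
    - [0,0,0,0,0,0.2,93]
    - [0,0,0,0,0,0,46]
    - [0,0,0,0,0,0,40]
    - [0,0,0,0,0,0,35]
  force: 50

```text
t: 7.2
tool_pos: [0.5328, -0.2845, 0.0391]
orientation: [2.858, 1.302, 0.001]
force: [0.2, 0.1, -0.6]
opening: 0.0738
gripper_force: 0.0
```

>>> move_arm:
  plan:
    - [0,0,0,0,0,0,35]
    - [0,0,0,0,0,0,35]
    - [0,0,0,0,0,0,35]
    - [0,0,0,0,0,0,35]
    - [0,0,0,0,0,-0.2,35]
    - [0,0,0,0,0,-0.4,35]
    - [0,0,0,0,0,-0.4,35]
    - [0,0,0,0,0,-0.4,35]
    - [0,0,0,0,0,-0.4,35]
    - [0,0,0,0,0,-0.2,35]
  force: 50

```text
t: 8.2
tool_pos: [0.5331, -0.2847, 0.0904]
orientation: [2.857, 1.302, 0.002]
force: [0.5, -0.3, -5.1]
opening: 0.0459
gripper_force: 50.0
```

Run:
```python
from h import *
go(wd([0,-200,88]),5.6)
```

```text
t 8.2 tcp [ 0.5331 -0.2847  0.0904] st [ -58.7 -385.7   90.4] yaw_y -41.01 toolz [ 0.002 -0.001 -1.   ] open 45.9 F [ 0.5 -0.3 -5.1] gf 50.0
  shift units [ 6.81 -3.78  0.09]
  turn z units -7.77
```

>>> move_arm:
  plan:
    - [0,0,-0.5,0,0,0,35]
    - [0,0,-0.9,0,0,0,35]
    - [0,0,-0.9,0,0,0,35]
    - [0,0,-0.9,0,0,0,35]
    - [0,0,-0.9,0,0,0,35]
    - [0,0,-0.9,0,0,0,35]
    - [0,0,-0.9,0,0,0,35]
    - [0,0,-0.9,0,0,0,35]
    - [0,0,-0.6,0,0,0,35]
    - [0,0,-0.37,0,0,0,35]

```text
t: 9.2
tool_pos: [0.5323, -0.2842, 0.0885]
orientation: [-2.107, -2.33, 0.0]
force: [-1.0, 0.1, -5.1]
opening: 0.0458
gripper_force: 50.0
```

Run:
```python
from h import *
go(wd([0,-200,55]),5.6)
```

```text
t 9.2 tcp [ 0.5323 -0.2842  0.0885] st [ -59.5 -385.1   88.5] yaw_y 5.75 toolz [-0. -0. -1.] open 45.8 F [-1.   0.1 -5.1] gf 50.0
  shift units [7.4  2.4  1.34]
  turn z units 0.03
```

>>> move_arm:
  plan:
    - [0,0,0,0.4,0.1,0,35]
    - [0,0,0,0.8,0.25,0.1,35]
    - [0,0,0,0.9,0.3,0.2,35]
    - [0,0,0,0.9,0.3,0.2,35]
    - [0,0,0,0.9,0.3,0.2,35]
    - [0,0,0,0.9,0.3,0.2,35]
    - [0,0,0,0.9,0.3,0.2,35]
    - [0,0,0,0.9,0.3,0.2,35]
    - [0,0,0,0.6,0.25,0.1,35]
    - [0,0,0,0.2,0,0,35]

```text
t: 10.2
tool_pos: [0.5741, -0.0923, 0.0531]
orientation: [-2.108, -2.328, -0.0]
force: [-0.3, 0.0, -5.5]
opening: 0.0458
gripper_force: 50.0
```

Run:
```python
from h import *
go(wd([0,-190,52.5]),5.6)
c=cam('side');W=cloud(c);hsv=cv2.cvtColor(c['frame'],cv2.COLOR_RGB2HSV)
s=st(W)
t=cam('top');Wt=cloud(t);s=st(Wt)
m=(abs(s[...,0])<60)&(s[...,1]>-260)&(s[...,1]<-85)
for lo,hi in((32,44),):
    P=s[m&(s[...,2]>lo)&(s[...,2]<hi)];print(len(P),cv2.minAreaRect(P[:,:2].astype(np.float32)),np.median(P[:,2]))
a=cv2.convertScaleAbs(t['frame'][175:275,170:370,::-1],alpha=2);b=cv2.convertScaleAbs(c['frame'][90:250,220:380,::-1],alpha=2)
cv2.imwrite('pics/c2.png',np.hstack([cv2.resize(a,(480,240)),cv2.resize(b,(240,240))]))
```

```text
t 10.2 tcp [ 0.5741 -0.0923  0.0531] st [   0.9 -198.1   53.1] yaw_y 5.67 toolz [-0.  0. -1.] open 45.8 F [-0.3  0.  -5.5] gf 50.0
  shift units [ 0.32 -0.04  0.03]
  turn z units 0.01
270 ((-29.95665740966797, -180.29537963867188), (123.7362289428711, 56.818443298339844), 68.02660369873047) 38.33267113354711
```

View pics/c2.png

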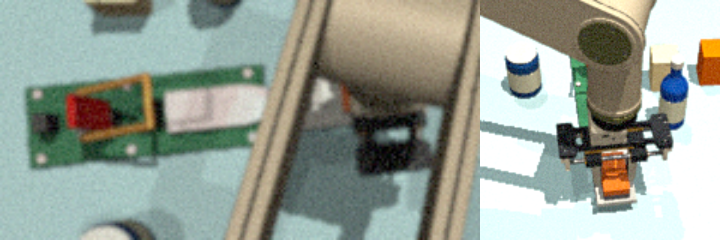

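The arm hides most of the plate in the top view, but the plate height reads 38 mm as expected and the side view shows the stone in the jaws. I'll slide on slowly and watch the force.

>>> move_arm:
  plan:
    - [0,0,0,0.2,-0.04,0,35]
    - [0,0,0,0.2,0,0,35]
    - [0,0,0,0.2,0,0,35]
    - [0,0,0,0.2,0,0,35]
    - [0,0,0,0.2,0,0,35]
    - [0,0,0,0.2,0,0,35]
    - [0,0,0,0.2,0,0,35]
    - [0,0,0,0.2,0,0,35]
    - [0,0,0,0.2,0,0,35]
    - [0,0,0,0.2,0,0,35]

```text
t: 11.3
tool_pos: [0.568, -0.0442, 0.0534]
orientation: [-2.11, -2.327, 0.0]
force: [-0.3, 0.1, -4.4]
opening: 0.0459
gripper_force: 50.0
```

Run:
```python
from h import *
go(wd([0,-120,51.5]),5.6)
```

```text
t 11.3 tcp [ 0.568  -0.0442  0.0534] st [  -0.5 -149.6   53.4] yaw_y 5.61 toolz [-0. -0. -1.] open 45.9 F [-0.3  0.1 -4.4] gf 50.0
  shift units [1.18 0.02 0.07]
  turn z units 0.0
```

>>> move_arm:
  plan:
    - [0,0,0,0.25,0.01,0.01,35]
    - [0,0,0,0.25,0,0.01,35]
    - [0,0,0,0.25,0,0.01,35]
    - [0,0,0,0.25,0,0.01,35]
    - [0,0,0,0.25,0,0.01,35]
    - [0,0,0,0.25,0,0,35]
    - [0,0,0,0.25,0,0,35]
    - [0,0,0,0.25,0,0,35]
    - [0,0,0,0.25,0,0,35]
    - [0,0,0,0.25,0,0,35]

```text
t: 12.3
tool_pos: [0.5622, 0.0181, 0.0522]
orientation: [2.11, 2.327, 0.0]
force: [-0.4, 0.9, -4.0]
opening: 0.0461
gripper_force: 50.0
```

Run:
```python
from h import *
go(wd([0,-62,51.5]),5.6)
```

```text
t 12.3 tcp [0.5622 0.0181 0.0522] st [ -0.2 -87.1  52.2] yaw_y 5.61 toolz [ 0. -0. -1.] open 46.1 F [-0.4  0.9 -4. ] gf 50.0
  shift units [1.   0.01 0.03]
  turn z units 0.0
```

>>> move_arm:
  plan:
    - [0,0,0,0.2,0,0.01,35]
    - [0,0,0,0.2,0,0.01,35]
    - [0,0,0,0.2,0,0.01,35]
    - [0,0,0,0.1,0,0,35]
    - [0,0,0,0.1,0,0,35]
    - [0,0,0,0.08,0,0,35]
    - [0,0,0,0.08,0,0,35]
    - [0,0,0,0.08,0,0,35]
    - [0,0,0,0,0,0,35]
    - [0,0,0,0,0,0,35]

```text
t: 13.3
tool_pos: [0.5597, 0.0435, 0.0514]
orientation: [2.11, 2.328, -0.0]
force: [0.4, -0.7, -3.4]
opening: 0.0453
gripper_force: 50.0
```

Run:
```python
from h import *
go(wd([0,-62,51.5]),5.6)
```

```text
t 13.3 tcp [0.5597 0.0435 0.0514] st [ -0.2 -61.6  51.4] yaw_y 5.61 toolz [-0. -0. -1.] open 45.3 F [ 0.4 -0.7 -3.4] gf 50.0
  shift units [-0.02  0.01 -0.  ]
  turn z units 0.0
```

>>> move_arm:
  plan:
    - [0,0,0,0.03,0,0,35]
    - [0,0,0,0.03,0,0,35]
    - [0,0,0,0.03,0,0,35]
    - [0,0,0,0.03,0,0,35]
    - [0,0,0,0,0,0,35]
    - [0,0,0,0,0,0,35]
    - [0,0,0,0,0,0,35]
    - [0,0,0,0,0,0,35]
    - [0,0,0,0,0,0,35]
    - [0,0,0,0,0,0,35]

```text
t: 14.3
tool_pos: [0.5596, 0.0453, 0.0516]
orientation: [2.11, 2.326, -0.002]
force: [0.6, -7.0, -3.6]
opening: 0.0456
gripper_force: 50.0
```

The carriage touches the buffer at 7 N. I'll release and rise, then go over the loop.

>>> move_arm:
  plan:
    - [0,0,0,0,0,0,60]
    - [0,0,0,0,0,0,75]
    - [0,0,0,0,0,0,93]
    - [0,0,0,0,0,0,93]
    - [0,0,0,0,0,-0.3,93]
    - [0,0,0,0,0,-0.7,93]
    - [0,0,0,0,0,-0.9,93]
    - [0,0,0,0,0,-0.9,93]
    - [0,0,0,0,0,-0.9,93]
    - [0,0,0,0,0,-0.9,93]

```text
t: 15.3
tool_pos: [0.5595, 0.0466, 0.1681]
orientation: [2.11, 2.327, 0.001]
force: [-0.1, -0.3, 0.4]
opening: 0.0931
gripper_force: 0.0
```

>>> move_arm:
  plan:
    - [0,0,0,0,0,-0.7,93]
    - [0,0,0,0,0,-0.3,93]
    - [0,0,0,0.5,0,0,93]
    - [0,0,0,0.8,0,0,93]
    - [0,0,0,0.8,0,0,93]
    - [0,0,0,0.8,0,0,93]
    - [0,0,0,0.7,0,0,93]
    - [0,0,0,0.3,0,0,93]
    - [0,0,0,0,0,0,93]
    - [0,0,0,0,0,0,93]

```text
t: 16.3
tool_pos: [0.5496, 0.1433, 0.1908]
orientation: [-2.11, -2.327, 0.002]
force: [-0.1, -0.0, 0.3]
opening: 0.0931
gripper_force: 0.0
```

Run:
```python
from h import *
go(wd([0,39,139]),5.6)
c=cam('wrist','w2');W=cloud(c);s=st(W);hsv=cv2.cvtColor(c['frame'],cv2.COLOR_RGB2HSV)
H,S,V=[hsv[...,i].astype(int) for i in range(3)]
m=(H>9)&(H<28)&(S>110)&(V>60)&(abs(s[...,0])<40)&(s[...,1]>-150)&(s[...,1]<130)
P=s[m&(s[...,2]>75)];b=np.round(P[:,1]/8)
for k in np.unique(b): q=P[b==k];print('brass y %4d n %3d x %4d..%4d z med %4d max %4d'%(k*8,len(q),q[:,0].min(),q[:,0].max(),np.median(q[:,2]),q[:,2].max()))
P=s[(abs(s[...,0])<60)&(s[...,2]>30)&(s[...,2]<41)&(s[...,1]<38)&(s[...,1]>-120)];print('plate',len(P),P.min(0),P.max(0),np.median(P,0)) if len(P) else 0
P=s[(abs(s[...,0])<25)&(s[...,2]>62)&(s[...,2]<70)&(s[...,1]<45)&(s[...,1]>-20)]
if len(P):print('hook',len(P),np.percentile(P,[3,97],axis=0).round(1))
```

```text
t 16.3 tcp [0.5496 0.1433 0.1908] st [ -0.5  38.7 190.8] yaw_y 5.62 toolz [-0.001 -0.    -1.   ] open 93.1 F [-0.1 -0.   0.3] gf 0.0
  shift units [0.01 0.02 2.07]
  turn z units 0.0
brass y   24 n  15 x  -26..  18 z med  152 max  152
brass y   32 n 893 x  -28..  26 z med  153 max  155
brass y   40 n 289 x  -28..  26 z med  146 max  151
brass y   48 n 278 x  -28..  26 z med  140 max  145
brass y   56 n 455 x  -28..  39 z med  136 max  295
brass y   64 n 4591 x  -28..  39 z med  293 max  297
brass y   72 n 284 x  -28..  26 z med  121 max  279
brass y   80 n 222 x  -28..  26 z med  114 max  118
brass y   88 n 212 x  -28..  27 z med  108 max  112
brass y   96 n 207 x  -28..  27 z med  101 max  107
brass y  104 n 187 x  -28..  26 z med   95 max  134
brass y  112 n 170 x  -28..  26 z med   88 max   93
brass y  120 n  42 x  -28..  26 z med   84 max   87
plate 2190 [ -36.14443229 -107.75250891   35.01232814] [33.94083837 37.98978606 40.94919199] [3.37368044e-02 1.98746033e+00 3.72861649e+01]
hook 702 [[-16.2 -19.3  63.3]
 [ 14.9  29.4  68.7]]
```

View pics/w2.png

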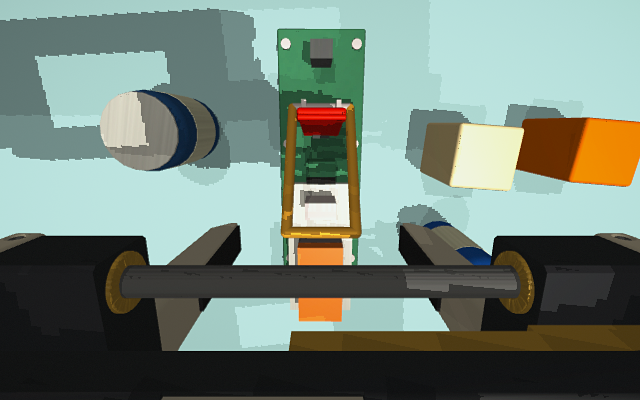

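The wrist view shows the carriage on the rail with its hook at (320,198) and the stone at (320,280). The crossbar is at (320,233) above them, midway between the fingers. Bystanders are clear. I'll pinch the arms just behind the crossbar.

>>> move_arm:
  plan:
    - [0,0,0,0.05,-0.01,0.3,93]
    - [0,0,0,0,0,0.4,93]
    - [0,0,0,0,0,0.4,93]
    - [0,0,0,0,0,0.4,93]
    - [0,0,0,0,0,0.4,93]
    - [0,0,0,0,0,0.17,80]
    - [0,0,0,0,0,0,65]
    - [0,0,0,0,0,0,56]
    - [0,0,0,0,0,0,48]
    - [0,0,0,0,0,0,48]
  force: 15

```text
t: 17.35
tool_pos: [0.5499, 0.1448, 0.1403]
orientation: [2.11, 2.327, 0.001]
force: [0.0, -0.6, -0.3]
opening: 0.0573
gripper_force: 0.0
```

>>> move_arm:
  plan:
    - [0,0,0,0,0,0,48]
    - [0,0,0,0,0,0,48]
    - [0,0,0,0,0,0,48]
    - [0,0,0,0,0,0,48]
    - [0,0,0,0,0,0,48]
    - [0,0,0,0,0,0,48]
    - [0,0,0,0,0,0,48]
    - [0,0,0,0,0,0,48]
    - [0,0,0,0,0,0,48]
    - [0,0,0,0,0,0,48]
  force: 15

```text
t: 18.35
tool_pos: [0.55, 0.1446, 0.14]
orientation: [2.11, 2.327, 0.001]
force: [5.2, -1.2, 1.5]
opening: 0.0559
gripper_force: 15.0
```

Run:
```python
from h import *
go(None)
s=st(read_state()['tool_pos'])
def tcp(a,sl,d=14): # pinch point station (y,z)
    return np.array([100+30*np.cos(a-.3)-(110-d)*np.cos(sl), 54+30*np.sin(a-.3)+(110-d)*np.sin(sl)])
p0=tcp(1.45,.67);print('model p0',p0)
off=s[1:]-p0; print('off',off); prev=s[1:]
W=[(1.55,.60),(1.65,.53),(1.75,.46),(1.85,.39),(1.88,.3),(1.88,.2),(1.88,.1),(1.88,0),(1.88,-.1),(1.88,-.2),(1.88,-.28)]
for w in W:
    p=tcp(*w);d=(p-prev)/25;prev=p;b=tcp(*w,d=0);print(w,'tcp',p.round(1),'bar',b.round(1),'units x %.2f z %.2f'%(d[0],-d[1]))
```

```text
t 18.4 tcp [0.55   0.1446 0.14  ] st [  0.  40. 140.] yaw_y 5.60 toolz [ 0.001 -0.    -1.   ] open 55.9 F [ 5.2 -1.2  1.5] gf 15.0
model p0 [ 37.0077433  140.99757296]
off [ 2.98871699 -1.01776883]
(1.55, 0.6) tcp [ 30.2 136.7] bar [ 18.7 144.6] units x -0.39 z 0.13
(1.65, 0.53) tcp [ 23.7 131.8] bar [ 11.7 138.9] units x -0.26 z 0.19
(1.75, 0.46) tcp [ 17.6 126.4] bar [  5.  132.6] units x -0.25 z 0.22
(1.85, 0.39) tcp [ 11.8 120.5] bar [ -1.1 125.8] units x -0.23 z 0.24
(1.88, 0.3) tcp [  8.  112.4] bar [ -5.4 116.5] units x -0.15 z 0.32
(1.88, 0.2) tcp [  5.6 103.1] bar [ -8.1 105.9] units x -0.09 z 0.37
(1.88, 0.1) tcp [ 4.2 93.6] bar [-9.7 95. ] units x -0.06 z 0.38
(1.88, 0) tcp [ 3.7 84. ] bar [-10.3  84. ] units x -0.02 z 0.38
(1.88, -0.1) tcp [ 4.2 74.4] bar [-9.7 73. ] units x 0.02 z 0.38
(1.88, -0.2) tcp [ 5.6 64.9] bar [-8.1 62.1] units x 0.06 z 0.38
(1.88, -0.28) tcp [ 7.5 57.5] bar [-6.  53.6] units x 0.07 z 0.30
```

>>> move_arm:
  plan:
    - [0,0,0,-0.2,0,0.07,48]
    - [0,0,0,-0.19,0,0.06,48]
    - [0,0,0,-0.13,0,0.1,48]
    - [0,0,0,-0.13,0,0.09,48]
    - [0,0,0,-0.13,0,0.11,48]
    - [0,0,0,-0.12,0,0.11,48]
    - [0,0,0,-0.12,0,0.12,48]
    - [0,0,0,-0.11,0,0.12,48]
    - [0,0,0,0,0,0,48]
    - [0,0,0,0,0,0,48]

```text
t: 19.35
tool_pos: [0.5524, 0.1174, 0.1198]
orientation: [-2.109, -2.327, -0.002]
force: [5.5, 4.1, -1.1]
opening: 0.0556
gripper_force: 15.0
```

```bash
cat >> h.py <<'E'
def prof(c):
    W=cloud(c);hsv=cv2.cvtColor(c['frame'],cv2.COLOR_RGB2HSV);H,S,V=[hsv[...,i].astype(int) for i in range(3)]
    s=st(W); near=(abs(s[...,0])<32)&(s[...,1]>-30)&(s[...,1]<200)&(s[...,2]>42)&(s[...,2]<165)
    for nm,m in(('red',((H<6)|(H>174))&(S>150)&(V>50)),('brass',(H>9)&(H<28)&(S>110)&(V>60))):
        P=s[near&m]; b=np.round(P[:,1]/8)
        for k in np.unique(b): q=P[b==k];print(nm,'y %4d n %3d x %3d..%3d z med %4d %4d..%4d'%(q[:,1].mean(),len(q),q[:,0].min(),q[:,0].max(),np.median(q[:,2]),q[:,2].min(),q[:,2].max()))
E
python3 - <<'E'
from h import *
go(None); prof(cam('wrist'))
E
```

```text
t 19.4 tcp [0.5524 0.1174 0.1198] st [ -0.2  12.7 119.8] yaw_y 5.62 toolz [ 0.     0.002 -1.   ] open 55.6 F [ 5.5  4.1 -1.1] gf 15.0
red y   80 n 1026 x -17.. 16 z med  132  130.. 135
red y   87 n 814 x -17.. 16 z med  131   98.. 135
red y   94 n 180 x -16.. 13 z med   84   64..  98
brass y  -17 n 588 x -24.. 21 z med   59   49..  66
brass y    7 n 1065 x -28.. 26 z med  128  123.. 131
brass y   16 n 470 x -29.. 26 z med  125  119.. 129
brass y   24 n 455 x -28.. 26 z med  121  117.. 125
brass y   32 n 442 x -28.. 26 z med  118  113.. 121
brass y   39 n 422 x -28.. 26 z med  115  110.. 118
brass y   47 n 422 x -28.. 26 z med  111  107.. 115
brass y   55 n 426 x -28.. 26 z med  108  103.. 111
brass y   64 n 417 x -28.. 26 z med  105  100.. 108
brass y   71 n 396 x -28.. 27 z med  102   97.. 105
brass y   79 n 365 x -28.. 26 z med   99   95.. 132
brass y   88 n 351 x -28.. 26 z med   95   91.. 110
brass y   96 n 377 x -28.. 27 z med   92   88..  95
brass y  103 n 295 x -27.. 26 z med   89   86..  92
brass y  108 n  23 x -27.. 26 z med   86   85..  87
```

The loop and lever follow the pinch, and the slope agrees with the model. I'll bring it down behind the hook.

>>> move_arm:
  plan:
    - [0,0,0,-0.1,0,0.15,48]
    - [0,0,0,-0.13,0,0.16,48]
    - [0,0,0,-0.08,0,0.19,48]
    - [0,0,0,-0.05,0,0.19,48]
    - [0,0,0,-0.04,0,0.19,48]
    - [0,0,0,-0.03,0,0.19,48]
    - [0,0,0,-0.01,0,0.19,48]
    - [0,0,0,-0.01,0,0.19,48]
    - [0,0,0,0,0,0,48]
    - [0,0,0,0,0,0,48]

```text
t: 20.4
tool_pos: [0.5537, 0.1055, 0.0837]
orientation: [2.11, 2.327, 0.001]
force: [5.8, 0.3, -0.6]
opening: 0.0556
gripper_force: 15.0
```

Run:
```python
from h import *
go(None); prof(cam('wrist'))
```

```text
t 20.4 tcp [0.5537 0.1055 0.0837] st [-0.2  0.7 83.7] yaw_y 5.60 toolz [ 0.001  0.    -1.   ] open 55.6 F [ 5.8  0.3 -0.6] gf 15.0
red y   72 n 1951 x -17.. 15 z med  130  127.. 132
red y   79 n 1324 x -17.. 15 z med  127  107.. 132
red y   87 n 587 x -16.. 15 z med   96   79.. 108
red y   94 n 198 x -13.. 11 z med   68   57..  78
brass y  -17 n 205 x -24.. 21 z med   53   50..  56
brass y   -5 n 717 x -28.. 26 z med   91   87..  94
brass y   -1 n 693 x -28.. 26 z med   90   86..  93
brass y    8 n 419 x -28.. 26 z med   90   86..  93
brass y   16 n 432 x -28.. 26 z med   90   87..  93
brass y   24 n 468 x -28.. 26 z med   90   86..  92
brass y   31 n 469 x -29.. 27 z med   90   86.. 164
brass y   40 n 489 x -28.. 27 z med   90   86..  92
brass y   47 n 513 x -28.. 26 z med   89   85..  92
brass y   56 n 516 x -28.. 27 z med   89   85..  91
brass y   63 n 550 x -28.. 27 z med   89   84..  91
brass y   71 n 416 x -28.. 27 z med   89   86.. 130
brass y   80 n 373 x -28.. 27 z med   89   85.. 129
brass y   88 n 587 x -28.. 27 z med   88   84.. 103
brass y   95 n 614 x -28.. 27 z med   88   84..  90
brass y  102 n 224 x -28.. 27 z med   88   85..  90
```

>>> move_arm:
  plan:
    - [0,0,0,0,0,0.15,48]
    - [0,0,0,0,0,0.15,48]
    - [0,0,0,0.01,0,0.15,48]
    - [0,0,0,0.01,0,0.15,48]
    - [0,0,0,0.02,0,0.15,48]
    - [0,0,0,0.03,0,0.15,48]
    - [0,0,0,0.03,0,0.15,48]
    - [0,0,0,0.03,0,0.15,48]
    - [0,0,0,0,0,0,48]
    - [0,0,0,0,0,0,48]

```text
t: 21.45
tool_pos: [0.5533, 0.1088, 0.0536]
orientation: [2.11, 2.327, 0.001]
force: [6.3, 0.6, 0.5]
opening: 0.0555
gripper_force: 15.0
```

Run:
```python
from h import *
go(None); prof(cam('wrist'))
```

```text
t 21.4 tcp [0.5533 0.1088 0.0536] st [-0.2  4.1 53.6] yaw_y 5.61 toolz [ 0.001  0.    -1.   ] open 55.5 F [6.3 0.6 0.5] gf 15.0
red y   72 n 3636 x -17.. 16 z med  130  127.. 132
red y   79 n 2432 x -17.. 16 z med  127  107.. 132
red y   87 n 828 x -16.. 14 z med   97   79.. 108
red y   94 n 286 x -13.. 11 z med   70   59..  78
brass y  -29 n 267 x -24.. 21 z med   65   63..  67
brass y  -24 n 868 x -24.. 21 z med   65   62..  66
brass y   -4 n 120 x -27.. 26 z med   60   58..  61
brass y    0 n 1231 x -28.. 26 z med   60   54..  63
brass y    8 n 375 x -28.. 26 z med   63   59..  65
brass y   16 n 427 x -30.. 27 z med   65   53.. 150
brass y   25 n 6612 x -31.. 31 z med  156   62.. 160
brass y   32 n 1373 x -31.. 28 z med  144   64.. 150
brass y   38 n 976 x -30.. 28 z med   73   67.. 148
brass y   48 n 579 x -28.. 27 z med   73   69..  76
brass y   56 n 634 x -28.. 27 z med   75   71..  79
brass y   64 n 693 x -28.. 27 z med   77   73..  80
brass y   70 n 145 x -28.. 27 z med   79   75.. 129
brass y   81 n 133 x -28.. 27 z med   82   78.. 129
brass y   88 n 809 x -28.. 27 z med   84   79..  99
brass y   95 n 953 x -28.. 27 z med   86   81..  89
brass y  102 n 308 x -28.. 26 z med   88   85..  90
```

The crossbar is down at y≈-4, z≈56, between the lip and the stone. I'll go 3 mm lower and then tuck towards +y.

>>> move_arm:
  plan:
    - [0,0,0,0,0,0.07,48]
    - [0,0,0,0,0,0.07,48]
    - [0,0,0,0.1,0,0,48]
    - [0,0,0,0.12,0,0,48]
    - [0,0,0,0.12,0,0,48]
    - [0,0,0,0.12,0,0,48]
    - [0,0,0,0.12,0,0,48]
    - [0,0,0,0.1,0,0,48]
    - [0,0,0,0,0,0,48]
    - [0,0,0,0,0,0,48]

```text
t: 22.5
tool_pos: [0.5518, 0.1246, 0.0499]
orientation: [2.109, 2.326, -0.001]
force: [8.7, -4.2, -2.4]
opening: 0.0553
gripper_force: 15.0
```

Run:
```python
from h import *
go(None); prof(cam('wrist','w3'))
```

```text
t 22.5 tcp [0.5518 0.1246 0.0499] st [-0.1 19.9 49.9] yaw_y 5.60 toolz [ 0.001 -0.001 -1.   ] open 55.3 F [ 8.7 -4.2 -2.4] gf 15.0
red y   91 n   8 x   7.. 11 z med   52   50..  52
red y   96 n 1704 x -17.. 15 z med   68   52..  80
red y  104 n 3518 x -17.. 15 z med   93   76.. 106
red y  111 n 5686 x -17.. 16 z med  115  101.. 130
brass y  -21 n 513 x -24.. 21 z med   65   63..  66
brass y  -17 n 1612 x -24.. 21 z med   60   49..  66
brass y   11 n  65 x -27.. 26 z med   56   55..  58
brass y   15 n 502 x -28.. 26 z med   57   52..  59
brass y   24 n 382 x -28.. 26 z med   59   55..  61
brass y   32 n 427 x -30.. 27 z med   61   49.. 146
brass y   41 n 6632 x -30.. 31 z med  152   59.. 156
brass y   48 n 1372 x -30.. 28 z med  140   60.. 146
brass y   54 n 961 x -31.. 28 z med   68   63.. 144
brass y   64 n 562 x -28.. 27 z med   69   64..  72
brass y   72 n 616 x -28.. 27 z med   71   66..  74
brass y   80 n 684 x -28.. 26 z med   73   68..  76
brass y   88 n 758 x -28.. 27 z med   75   50..  78
brass y   96 n 814 x -28.. 27 z med   77   53..  80
brass y  104 n 907 x -28.. 27 z med   79   73..  96
brass y  111 n 900 x -28.. 27 z med   81   76.. 127
brass y  118 n 316 x -28.. 27 z med   82   79..  84
```

View pics/w3.png

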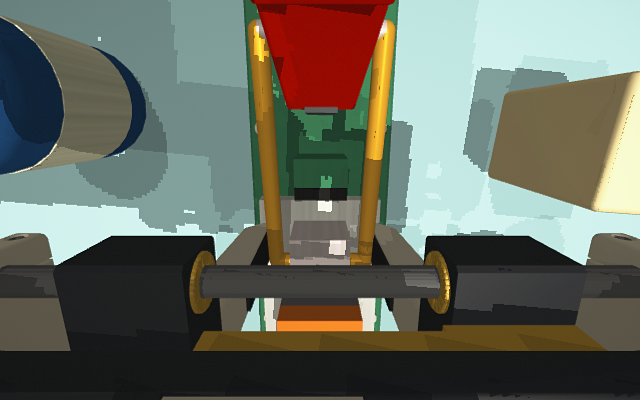

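The arms reach the hook sides at (275,262) and (360,262), and the lip covers the bar's middle. The bar is under the lip but a few mm short of the wall, so I'll pull on gently.

>>> move_arm:
  plan:
    - [0,0,0,0.04,0,0,48]
    - [0,0,0,0.04,0,0,48]
    - [0,0,0,0.04,0,0,48]
    - [0,0,0,0.04,0,0,48]
    - [0,0,0,0,0,0,48]
    - [0,0,0,0,0,0,48]
    - [0,0,0,0,0,0,48]
    - [0,0,0,0,0,0,48]
    - [0,0,0,0,0,0,48]
    - [0,0,0,0,0,0,48]

```text
t: 23.55
tool_pos: [0.5515, 0.128, 0.0498]
orientation: [2.109, 2.325, -0.002]
force: [8.8, -6.7, -3.0]
opening: 0.0552
gripper_force: 15.0
```

Run:
```python
from h import *
go(None); prof(cam('wrist'))
```

```text
t 23.6 tcp [0.5515 0.128  0.0498] st [-0.1 23.3 49.8] yaw_y 5.58 toolz [ 0.001 -0.002 -1.   ] open 55.2 F [ 8.8 -6.7 -3. ] gf 15.0
red y   91 n  55 x -16.. 15 z med   54   52..  55
red y   96 n 1457 x -17.. 16 z med   63   52..  72
red y  104 n 2207 x -17.. 16 z med   79   69..  88
red y  112 n 3521 x -17.. 16 z med   95   82.. 104
red y  118 n 3701 x -17.. 16 z med  108   99.. 114
brass y  -20 n  39 x -24.. 20 z med   64   63..  65
brass y  -17 n 1609 x -24.. 21 z med   60   50..  66
brass y   17 n 412 x -28.. 26 z med   56   52..  59
brass y   24 n 378 x -28.. 26 z med   58   54..  60
brass y   32 n 409 x -31.. 26 z med   60   46..  62
brass y   40 n 479 x -30.. 27 z med   62   57.. 146
brass y   45 n 6968 x -31.. 31 z med  152   58.. 156
brass y   55 n 1464 x -30.. 28 z med  136   60.. 146
brass y   64 n 542 x -28.. 27 z med   67   62..  69
brass y   72 n 592 x -28.. 27 z med   68   63..  71
brass y   80 n 638 x -28.. 27 z med   70   66..  73
brass y   88 n 694 x -28.. 27 z med   72   53..  75
brass y   96 n 747 x -28.. 27 z med   74   56..  76
brass y  104 n 832 x -28.. 27 z med   75   67..  82
brass y  112 n 880 x -28.. 27 z med   77   73..  94
brass y  119 n 651 x -28.. 27 z med   79   74.. 108
brass y  124 n  64 x -27.. 26 z med   79   77..  80
```

>>> move_arm:
  plan:
    - [0,0,0,0.04,0,0,48]
    - [0,0,0,0.04,0,0,48]
    - [0,0,0,0.02,0,0,48]
    - [0,0,0,0,0,0,48]
    - [0,0,0,0,0,0,48]
    - [0,0,0,0,0,0,48]
    - [0,0,0,0,0,0,48]
    - [0,0,0,0,0,0,48]
    - [0,0,0,0,0,0,48]
    - [0,0,0,0,0,0,48]

```text
t: 24.6
tool_pos: [0.5513, 0.1302, 0.0498]
orientation: [2.109, 2.325, -0.002]
force: [8.0, -7.9, -2.8]
opening: 0.0553
gripper_force: 15.0
```

Run:
```python
from h import *
go(None); prof(cam('wrist'))
```

```text
t 24.6 tcp [0.5513 0.1302 0.0498] st [-0.1 25.5 49.8] yaw_y 5.58 toolz [ 0.001 -0.003 -1.   ] open 55.3 F [ 8.  -7.9 -2.8] gf 15.0
red y   91 n  98 x -16.. 15 z med   55   52..  56
red y   96 n 1386 x -17.. 16 z med   62   53..  70
red y  104 n 1889 x -17.. 16 z med   74   66..  82
red y  112 n 2661 x -17.. 16 z med   86   78..  93
red y  120 n 3988 x -17.. 16 z med   99   90.. 106
red y  124 n 1065 x -17.. 16 z med  105  100.. 108
brass y  -17 n 1381 x -24.. 21 z med   58   49..  66
brass y   18 n 232 x -28.. 26 z med   57   54..  58
brass y   23 n 434 x -28.. 26 z med   57   52..  60
brass y   32 n 403 x -31.. 26 z med   59   43..  62
brass y   40 n 435 x -30.. 27 z med   61   56.. 146
brass y   47 n 6827 x -30.. 31 z med  152   58.. 157
brass y   56 n 1590 x -31.. 28 z med  138   59.. 146
brass y   63 n 576 x -30.. 28 z med   65   61.. 141
brass y   72 n 570 x -28.. 27 z med   67   61..  69
brass y   80 n 614 x -28.. 27 z med   68   64..  71
brass y   88 n 677 x -28.. 27 z med   70   55..  73
brass y   96 n 699 x -28.. 27 z med   71   55..  75
brass y  104 n 779 x -28.. 27 z med   73   69..  76
brass y  112 n 816 x -28.. 27 z med   74   70..  87
brass y  119 n 758 x -28.. 27 z med   76   71.. 100
brass y  125 n 166 x -28.. 27 z med   77   74.. 103
```

>>> move_arm:
  plan:
    - [0,0,0,0.04,0,0,48]
    - [0,0,0,0.04,0,0,48]
    - [0,0,0,0.04,0,0,48]
    - [0,0,0,0,0,0,48]
    - [0,0,0,0,0,0,48]
    - [0,0,0,0,0,0,48]
    - [0,0,0,0,0,0,48]
    - [0,0,0,0,0,0,48]
    - [0,0,0,0,0,0,48]
    - [0,0,0,0,0,0,48]

```text
t: 25.65
tool_pos: [0.5511, 0.132, 0.0497]
orientation: [2.109, 2.324, -0.004]
force: [9.0, -14.1, -3.3]
opening: 0.0554
gripper_force: 15.0
```

Run:
```python
from h import *
go(None); prof(cam('wrist'))
```

```text
t 25.6 tcp [0.5511 0.132  0.0497] st [-0.1 27.3 49.7] yaw_y 5.55 toolz [ 0.001 -0.004 -1.   ] open 55.4 F [  9.  -14.1  -3.3] gf 15.0
red y   91 n 160 x -16.. 15 z med   56   53..  58
red y   96 n 1294 x -17.. 16 z med   62   55..  68
red y  104 n 1737 x -17.. 16 z med   72   64..  79
red y  112 n 2348 x -17.. 16 z med   82   75..  89
red y  120 n 3281 x -17.. 16 z med   93   85.. 101
red y  126 n 2449 x -17.. 16 z med  101   94.. 105
brass y  -17 n 1211 x -24.. 21 z med   57   50..  65
brass y   19 n  91 x -27.. 26 z med   57   54..  58
brass y   23 n 473 x -28.. 26 z med   57   51..  59
brass y   32 n 392 x -28.. 26 z med   59   55..  61
brass y   39 n 430 x -31.. 27 z med   60   43.. 143
brass y   49 n 6631 x -31.. 31 z med  152   58.. 156
brass y   56 n 1431 x -30.. 28 z med  140   59.. 146
brass y   62 n 888 x -30.. 28 z med   65   60.. 143
brass y   72 n 552 x -28.. 27 z med   66   61..  69
brass y   80 n 603 x -28.. 27 z med   67   62..  70
brass y   88 n 630 x -28.. 27 z med   68   54..  71
brass y   95 n 698 x -28.. 27 z med   70   55..  73
brass y  104 n 734 x -28.. 27 z med   71   67..  74
brass y  112 n 795 x -28.. 27 z med   72   68..  83
brass y  119 n 795 x -28.. 27 z med   74   70..  85
brass y  126 n 253 x -28.. 27 z med   75   72.. 101
```

Force is up to 14 N with the bar against the hook's wall, and the lever is at about 0.9. I'll release, rise and close the fingers over the lever.

>>> move_arm:
  plan:
    - [0,0,0,-0.04,0,0,48]
    - [0,0,0,0,0,0,70]
    - [0,0,0,0,0,0,85]
    - [0,0,0,0,0,0,85]
    - [0,0,0,0,0,-0.3,85]
    - [0,0,0,0,0,-0.6,85]
    - [0,0,0,0,0,-0.8,85]
    - [0,0,0,0,0,-0.9,85]
    - [0,0,0,0,0,-0.9,85]
    - [0,0,0,0,0,-0.7,50]

```text
t: 26.7
tool_pos: [0.5513, 0.1343, 0.1587]
orientation: [2.109, 2.326, 0.003]
force: [0.8, 0.0, 0.8]
opening: 0.0807
gripper_force: 0.0
```

Run:
```python
from h import *
go(wd([0,122,150]),5.6); prof(cam('wrist','w4'))
```

```text
t 26.7 tcp [0.5513 0.1343 0.1587] st [  0.3  29.6 158.7] yaw_y 5.62 toolz [ 0.003  0.    -1.   ] open 80.7 F [0.8 0.  0.8] gf 0.0
  shift units [ 3.69 -0.01  0.35]
  turn z units 0.0
red y   91 n  38 x -15.. 15 z med   55   54..  57
red y   95 n 406 x -17.. 16 z med   61   54..  68
red y  104 n 517 x -17.. 16 z med   72   64..  78
red y  112 n 538 x -17.. 15 z med   82   75..  89
red y  120 n 665 x -17.. 16 z med   92   86..  99
red y  128 n 805 x -17.. 16 z med  103   95.. 109
red y  136 n 1081 x -17.. 16 z med  114  106.. 125
red y  143 n 718 x -17.. 15 z med  124  118.. 127
brass y  -28 n  69 x -23.. 20 z med   64   63..  66
brass y  -24 n 415 x -24.. 21 z med   65   63..  67
brass y  -17 n 478 x -24.. 21 z med   61   50..  66
brass y   17 n 116 x -27.. 25 z med   57   55..  58
brass y   23 n 170 x -28.. 26 z med   57   53..  61
brass y   32 n 156 x -28.. 26 z med   59   55..  62
brass y   40 n 147 x -27.. 26 z med   60   57..  62
brass y   48 n 164 x -28.. 26 z med   62   58..  64
brass y   56 n 170 x -28.. 27 z med   63   59..  65
brass y   64 n 167 x -28.. 26 z med   64   60..  66
brass y   72 n 182 x -28.. 27 z med   66   62..  68
brass y   80 n 189 x -27.. 27 z med   67   63..  69
brass y   88 n 190 x -28.. 27 z med   69   65..  70
brass y   96 n 209 x -27.. 27 z med   70   66..  72
brass y  103 n 210 x -28.. 27 z med   71   67..  73
brass y  111 n 223 x -27.. 27 z med   72   70..  79
brass y  119 n 229 x -28.. 27 z med   74   71..  77
brass y  126 n  77 x -28.. 27 z med   75   72.. 100
brass y  136 n   4 x -17.. 16 z med  111  107.. 121
brass y  146 n   7 x -15.. 16 z med  120  118.. 125
brass y  148 n   2 x   7..  9 z med  118  118.. 118
```

View pics/w4.png

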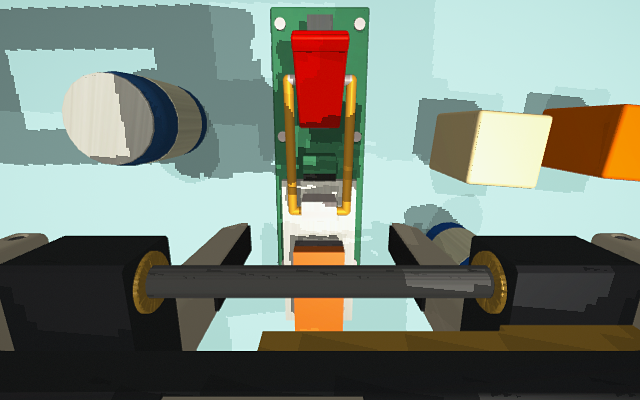

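The loop stays tucked, its corners visible at (293,210) and (346,210) with the middle covered by the hook's lip. The lever leans at about 0.92 at (320,75). I'll move over the lever with fingers closed.

>>> move_arm:
  plan:
    - [0,0,0,0.2,0,0,0]
    - [0,0,0,0.5,0,0,0]
    - [0,0,0,0.6,0,0,0]
    - [0,0,0,0.7,0,0,0]
    - [0,0,0,0.7,0,0,0]
    - [0,0,0,0.6,0,0,0]
    - [0,0,0,0.4,0,0,0]
    - [0,0,0,0.2,0,0,0]
    - [0,0,0,0,0,0.2,0]
    - [0,0,0,0,0,0.2,0]
  force: 10

```text
t: 27.75
tool_pos: [0.5411, 0.2308, 0.145]
orientation: [2.11, 2.327, -0.0]
force: [-0.5, -1.0, -0.6]
opening: 0.0011
gripper_force: 0.0
```

Run:
```python
from h import *
go(None); s=st(read_state()['tool_pos']); prev=s[1:]
for a in(.92,.75,.6,.45,.3,.15,0,-.04):
    r=68;c=np.array([100+r*np.cos(a)-9*np.sin(a)-7.5,54+r*np.sin(a)+9*np.cos(a)+11]);d=(c-prev)/25;prev=c;print(a,c.round(1),'x %.2f z %.2f'%(d[0],-d[1]))
```

```text
t 27.8 tcp [0.5411 0.2308 0.145 ] st [ -0.4 126.6 145. ] yaw_y 5.60 toolz [ 0. -0. -1.] open 1.1 F [-0.5 -1.  -0.6] gf 0.0
0.92 [126.5 124.6] x -0.00 z 0.82
0.75 [136.1 117.9] x 0.38 z 0.26
0.6 [143.5 110.8] x 0.30 z 0.28
0.45 [149.8 102.7] x 0.25 z 0.33
0.3 [154.8  93.7] x 0.20 z 0.36
0.15 [158.4  84.1] x 0.14 z 0.39
0 [160.5  74. ] x 0.08 z 0.40
-0.04 [160.8  71.3] x 0.01 z 0.11
```

>>> move_arm:
  plan:
    - [0,0,0,0,0,0.4,0]
    - [0,0,0,0,0,0.4,0]
    - [0,0,0,0.19,0,0.13,0]
    - [0,0,0,0.19,0,0.13,0]
    - [0,0,0,0.15,0,0.14,0]
    - [0,0,0,0.15,0,0.14,0]
    - [0,0,0,0.13,0,0.17,0]
    - [0,0,0,0.12,0,0.17,0]
    - [0,0,0,0,0,0,0]
    - [0,0,0,0,0,0,0]

```text
t: 28.75
tool_pos: [0.5386, 0.2548, 0.1033]
orientation: [-2.109, -2.327, -0.001]
force: [0.3, -0.5, -0.5]
opening: 0.0006
gripper_force: 0.0
```

Run:
```python
from h import *
go(None); c=cam('side'); prof(c);
```

```text
t 28.8 tcp [0.5386 0.2548 0.1033] st [ -0.5 150.8 103.3] yaw_y 5.63 toolz [-0.     0.001 -1.   ] open 0.6 F [ 0.3 -0.5 -0.5] gf 0.0
red y   90 n   7 x -13.. 17 z med   59   58..  62
red y   95 n  32 x -13.. 17 z med   61   53..  67
red y  104 n  31 x -15.. 16 z med   64   60..  71
red y  112 n  28 x -14.. 17 z med   69   62..  73
red y  119 n  26 x -13.. 17 z med   73   63..  78
red y  128 n  29 x -15.. 16 z med   75   70..  81
red y  136 n  23 x -11.. 17 z med   79   76..  84
red y  144 n  23 x -13.. 15 z med   82   77..  88
red y  149 n  11 x -12.. 12 z med   84   80..  89
brass y  -29 n  11 x -21.. 22 z med   67   62..  69
brass y  -23 n  30 x -20.. 20 z med   66   63..  71
brass y  -16 n  21 x -19.. 21 z med   66   61..  69
brass y  -11 n   1 x  10.. 10 z med   63   63..  63
brass y   17 n  19 x -25.. 26 z med   57   51..  61
brass y   23 n  17 x -26.. 27 z med   56   48..  61
brass y   31 n  11 x -26.. 27 z med   57   53..  59
brass y   39 n  11 x -25.. 26 z med   59   55..  62
brass y   47 n   7 x -24.. 27 z med   59   55..  61
brass y   55 n   9 x -26.. 27 z med   59   56..  61
brass y   63 n  11 x -25.. 28 z med   59   56..  61
brass y   72 n  10 x -25.. 27 z med   59   56..  65
brass y   80 n   9 x -24.. 28 z med   59   55..  61
brass y   87 n   8 x -26.. 26 z med   60   57..  61
brass y   95 n  10 x -25.. 27 z med   60   58..  63
brass y  104 n   9 x -25.. 28 z med   60   57..  62
brass y  110 n   7 x -23.. 29 z med   60   57..  63
brass y  119 n  13 x -26.. 27 z med   61   58..  63
brass y  127 n   5 x -25.. 28 z med   59   59..  65
brass y  135 n   2 x -24..-21 z med   57   56..  58
```

The lever is at 0.45 and the bar is still under the lip. I'll press on past centre.

>>> move_arm:
  plan:
    - [0,0,0,0.1,0,0.18,0]
    - [0,0,0,0.1,0,0.18,0]
    - [0,0,0,0.07,0,0.2,0]
    - [0,0,0,0.07,0,0.19,0]
    - [0,0,0,0.04,0,0.2,0]
    - [0,0,0,0.04,0,0.2,0]
    - [0,0,0,0,0,0.06,0]
    - [0,0,0,0,0,0,0]
    - [0,0,0,0,0,0,0]
    - [0,0,0,0,0,0,0]

```text
t: 29.8
tool_pos: [0.5376, 0.2646, 0.0741]
orientation: [-2.11, -2.327, 0.001]
force: [-5.7, -3.0, 11.6]
opening: 0.0005
gripper_force: 5.8
```

Run:
```python
from h import *
go(None); c=cam('side'); prof(c);
```

```text
t 29.8 tcp [0.5376 0.2646 0.0741] st [ -0.7 160.6  74.1] yaw_y 5.61 toolz [-0.001 -0.    -1.   ] open 0.5 F [-5.7 -3.  11.6] gf 5.8
red y   90 n   1 x -13..-13 z med   64   64..  64
red y   96 n  24 x -15.. 14 z med   62   58..  65
red y  105 n  20 x -15.. 16 z med   63   59..  65
red y  112 n  19 x -14.. 14 z med   64   61..  66
red y  119 n  13 x -13.. 11 z med   64   60..  66
red y  127 n  17 x -15.. 15 z med   63   60..  65
red y  136 n  19 x -14.. 17 z med   61   57..  63
red y  143 n  19 x -10.. 17 z med   61   58..  65
red y  151 n  15 x -13.. 15 z med   61   56..  66
red y  158 n   1 x  -9.. -9 z med   60   60..  60
brass y  -28 n   8 x -15.. 16 z med   66   61..  68
brass y  -23 n  28 x -21.. 20 z med   64   60..  67
brass y  -17 n  19 x -20.. 21 z med   64   61..  67
brass y   17 n  17 x -25.. 25 z med   55   53..  60
brass y   23 n  10 x -24.. 27 z med   57   54..  60
brass y   31 n   9 x -26.. 28 z med   55   53..  60
brass y   39 n   9 x -26.. 23 z med   54   52..  58
brass y   46 n   8 x -24.. 27 z med   55   52..  57
brass y   55 n   8 x -24.. 28 z med   53   51..  56
brass y   63 n  13 x -26.. 29 z med   53   50..  57
brass y   73 n   7 x -25.. 27 z med   51   49..  55
brass y   79 n   9 x -24.. 28 z med   51   48..  56
brass y   88 n   9 x -26.. 29 z med   51   49..  54
brass y   95 n  10 x -25.. 27 z med   52   45..  61
brass y  103 n   8 x -25.. 28 z med   50   48..  52
brass y  111 n   6 x -24.. 26 z med   50   47..  52
brass y  119 n   8 x -26.. 26 z med   49   45..  51
brass y  126 n   6 x -25.. 28 z med   48   46..  50
brass y  132 n   1 x  25.. 25 z med   46   46..  46
```

The lever is flat at a stop with 11.6 N on the tips. I'll retreat upwards and check.

>>> move_arm:
  plan:
    - [0,0,0,0,0,-0.1,0]
    - [0,0,0,0,0,-0.4,0]
    - [0,0,0,0,0,-0.8,0]
    - [0,0,0,0,0,-0.9,0]
    - [0,0,0,0,0,-0.9,0]
    - [0,0,0,-0.5,0,-0.9,0]
    - [0,0,0,-0.9,0,-0.6,0]
    - [0,0,0,-0.9,0,0,0]
    - [0,0,0,-0.9,0,0,0]
    - [0,0,0,-0.3,0,0,0]

```text
t: 30.85
tool_pos: [0.5466, 0.1759, 0.1886]
orientation: [2.112, 2.325, 0.0]
force: [0.1, -0.6, -0.6]
opening: 0.0005
gripper_force: 0.0
```

Run:
```python
from h import *
go(None); prof(cam('wrist','w5'))
c=cam('top');W=cloud(c);Z=W[...,2]
for n,b in dict(spray=(240,140,280,185),tin=(190,260,245,305),soap=(197,148,237,190),blister=(415,170,475,230)).items():
    P=W[b[1]:b[3],b[0]:b[2]].reshape(-1,3);P=P[P[:,2]>.02];zt=np.percentile(P[:,2],90);print(n,np.median(P[(P[:,2]>zt-.006)&(P[:,2]<zt+.01)],0).round(4))
```

```text
t 30.9 tcp [0.5466 0.1759 0.1886] st [ -0.3  71.4 188.6] yaw_y 5.51 toolz [ 0.001 -0.    -1.   ] open 0.5 F [ 0.1 -0.6 -0.6] gf 0.0
red y   97 n 191 x -16.. 16 z med   63   61..  65
red y  103 n 318 x -16.. 16 z med   63   61..  65
red y  112 n 325 x -17.. 16 z med   63   61..  66
red y  120 n 329 x -17.. 15 z med   63   61..  66
red y  128 n 333 x -17.. 15 z med   63   61..  65
red y  136 n 333 x -17.. 15 z med   63   61..  65
red y  144 n 332 x -16.. 15 z med   63   61..  65
red y  151 n 339 x -16.. 16 z med   63   61..  65
red y  160 n 374 x -16.. 16 z med   63   61..  65
red y  167 n 341 x -16.. 16 z med   63   61..  65
red y  175 n 417 x -17.. 16 z med   66   61..  68
red y  181 n 123 x -17.. 15 z med   66   64..  68
brass y   34 n  32 x -28.. 26 z med   56   54..  59
brass y   39 n 113 x -28.. 26 z med   56   52..  58
brass y   47 n 107 x -27.. 26 z med   55   52..  57
brass y   55 n 107 x -27.. 26 z med   54   51..  57
brass y   63 n 100 x -27.. 26 z med   54   50..  56
brass y   71 n 112 x -27.. 27 z med   54   51..  56
brass y   80 n 124 x -27.. 27 z med   53   50..  55
brass y   88 n 127 x -28.. 26 z med   52   49..  54
brass y   95 n 136 x -28.. 26 z med   52   48..  64
brass y  103 n 129 x -28.. 26 z med   51   48..  54
brass y  112 n 141 x -27.. 26 z med   50   47..  53
brass y  119 n 125 x -27.. 26 z med   50   47..  52
brass y  127 n 113 x -27.. 26 z med   49   46..  51
brass y  133 n  10 x -27.. 26 z med   48   46..  50
brass y  146 n   4 x  16.. 16 z med   61   61..  62
brass y  148 n   1 x  16.. 16 z med   62   62..  62
brass y  173 n   2 x -17..-17 z med   62   61..  62
spray [0.6963 0.0815 0.1693]
tin [0.4278 0.0817 0.5783]
soap [0.6224 0.1578 0.3037]
blister [ 0.6007 -0.3969  0.0326]
```

View pics/w5.png

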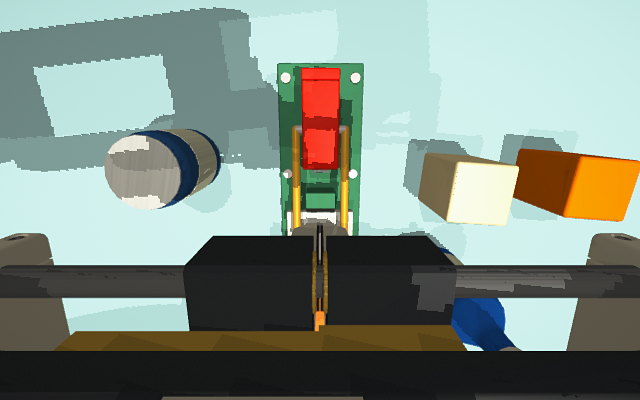

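The lever lies flat (level face at z = 63 mm) at (320,120). The loop is taut from its pin to the hook, and the tin, soap and spray bottle are still standing. The robot touches nothing.

```bash
python3 -c "
from h import *
print(close_job())"
```

```text
the job is handed in; nothing more can be done
None
```

The carriage is on the rail against the buffer, the loop is tucked under the hook's lip, and the lever is flat past centre. The bystanders were left standing, the arm is clear, and I handed the job in at about 31 s (the result wasn't reported).

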